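# Slide the top stone slab off the stack onto the light panel

### The arm

A 6-joint arm with a two-finger parallel gripper is mounted at the origin on a cart in front of the work surface, level with it; the furniture and walls round the work are solid. World frame = base frame: x ahead of the robot, y to its left, z up, the work surface at z = 0. Lengths are in mm, angles in rad, forces in N, time in s.
With the tool pointing down it reaches from about 300 to 775 mm from the base axis. Payload 14.6 kg.
Tool frame: the origin (TCP) lies at the very end of the fingers, on their centre line; the grasp point (between the pads) lies 19 mm behind it; z points along the fingers, y is the line along which they close (so a half turn about z gives the same grasp; the last joint's range is limited). The gripper opens to 94 mm and grips with 3 to 60 N. Pads are 16 mm wide; open, the fingers measure 119 mm over their backs; the gripper's body (75 mm by 177 mm) begins 78 mm behind the grasp point.
Start: joints at [1.165, 0.3, 1.521, -0, 1.321, -0.067], TCP at [182.793, 518.725, 205.446] pointing down, gripper open.
Joint ranges: [-3.03, 3.03], [-0.79, 2.21], [0.23, 2.52], [-1.04, 4.18], [0, 3.07], [-2.55, 2.55]. Speed limits (rad/s): [2.22, 2.22, 2.57, 3.14, 3.14, 3.14].

### API

Orientations are given as [roll, pitch, yaw] about the fixed x, y, z axes, in that order (R = Rz(yaw) Ry(pitch) Rx(roll)).
In Python, from cell import manip gives the robot as it stands.
- The arm moves only by the tool servo_tool, never from a script. Its argument "motion" is a list that holds one entry, the list of rows, each a list of 7 numbers: the shift along the world's x, y, z as a fraction of full scale, then the turn, a rotation vector about the world's x, y, z as a fraction of full scale, then the closure, from 0 (fully open) to 1 (shut). In form: [[[x, y, z, rx, ry, rz, gripper], ...]]. A call has 1 to 10 rows; each row is the pose to reach, as a shift and turn from the pose commanded when the call began, turning the shorter way round; what a row does not reach only later rows make up. Full scale, the value 1, is 0.5 m for a shift and pi rad for a turn. A row lasts 1/10 s, in which the tool goes at most 50 mm and 8.59 degrees, less where a joint would pass 70% of its speed; a pose out of reach is approached as far as the arm can. A call with a number of a shift or a turn outside -1 to 1 is refused whole. A call with a gripper value outside its range is refused whole. The fingers move at their own pace and stop on an object; "newtons" is the grip in N (left out, the last holds). Time passes only in rows, so rows that repeat a pose let the fingers close. It gives the time, the measured TCP pose, the force, the opening and the grip force at its end, in the units of the state.
- manip.read_state(): the state, without advancing time (a new reading comes with each control period).
- manip.camera(name): name is "side" or "top" or "wrist"; returns a dict with "frame" (480x640x3 uint8, red, green, blue), "range_z" (480x640 float32, mm along the optical axis (not along the pixel's ray), 0 where there is no reading), "vfov" (degrees; the focal length in pixels is half the picture's height over the tangent of half this angle, whatever the lens; pixels are square), "cx", "cy" (the principal point, pixels), "k1" (the pictures are not rectified: a ray, as slopes to the right and down, at radius r is drawn at 1 + k1 r^2 times it, then the intrinsics apply), "cam_to_world" (4x4, takes a point from camera to world coordinates). Camera axes: x right, y down, z forward; pixel columns grow to the right and rows downward; lengths in mm; the calibration is good to about 2 mm. A picture is of the moment at which its call begins.
- manip.sign_off(): hands the job in; it is judged then, once.
The state is a dict: "clock": time; "joints": joint angles; "qd": joint speeds; "effort": joint torques, N m; "eef_pos": TCP position; "eef_rot": TCP orientation; "wrist_force": force on the tool from outside, world axes, zero at the start; "moment": the same for the moment, N m; "finger_gap": finger opening in mm; "finger_force": force on a finger pad.
Only numpy, scipy, OpenCV 4.12 (cv2) and the standard library are available. Lean on these libraries where they do the work, as an engineer would, in place of code of your own. Each camera call takes 0.05 s, during which the arm holds its last target. There are 200 camera calls.

### The job

Slide the top stone slab off the stack in the sampling station, across onto the light panel beside it (its height is adjustable and a few millimetres lower), and on until it lies flat and home against the end stop. Slide it, do not lift or tip it, touch down slowly and bear on it gently (never more than 20 N, the thin stone chips), and leave the two slabs below it, the jar, the loupe and the pen where they are; let go of it at the end.

Things in the scene. Friction and masses are not known exactly. Their poses are not given: they have to be found in the camera images.
- station: Sampling station, fixed, 270 x 96 mm: bay with the slab stack at its -x end, light panel (white diffuser) from x -12 mm to the stop. Origin: middle of its footprint on the desk; x = the way to slide, z up. Bay: back wall (inner face x -127 mm) and side walls 73 mm apart, up to z 36 mm, 2 mm above the stack; +x side open. Panel between rails 73 mm apart, up to z 29 mm
- stop_face (a point): middle of the face of the end stop, a bar across the +x end of the panel (station frame x 118, y 0, z 25.5 mm; bar's top z 36 mm). The panel's height is adjustable, stiff, and not measured: it may stand anywhere from 2.5 to 6.5 mm lower than the underside of the top slab, so the slab sinks by that much on its way; an open gap of about 21 mm separates it from the stack
- slab_top_centre (a point): centre of the top slab: plain dark polished stone, 90 mm (its x, along the station's x) x 70 mm (y) x 8 mm thick, 0.11 to 0.18 kg; upper face 4 mm above this point. Friction on stone and panel about 0.35; finger pads grip it better, so a few newtons of pressing drag it along, with less they slip. Home, its centre is 45 mm short of stop_face
- slab_middle_centre (a point): centre of the middle slab of the stack, same size; to stay where it is
- slab_bottom_centre (a point): centre of the bottom slab, same size; to stay where it is
- jar: small glass jar with a black screw cap, 39 mm wide, 43 mm high, standing beside the station on the side away from the robot; bystander; origin at its foot
- loupe: folding metal loupe, 27 x 44 x 14 mm, lying beside the station on the side away from the robot; bystander; origin at its underside
- pen: ball pen, 145 mm long (its y), 12 x 9 mm, lying beside the station on the robot's side; bystander; origin at its underside
Not all that is in view belongs to the job. Leave any blue or pink look-alike of the part that bears slab_top_centre alone.

How it is judged:
By the outcome, as a careful person would: the job done as asked, in the order asked, and still so for the second after the job is handed in, with the robot touching nothing.
It also fails if it takes over 64 s, if anything falls off the work surface, if the arm or the gripper's body presses on something with over 40 N, if the wrist force passes 120 N, or if a joint passes its speed limit or range.

## Working session

There is one attempt and no reset: what is moved stays moved. The work goes in short steps, Python scripts to look and compute and a tool call to move; the robot and the scene stay as the last step left them, time stands still between calls to the robot, and variables do not carry over. Pictures are saved under pics/ and viewed, at most 10 in all, crops included, and the job is handed in when it is done.

Besides the shell and the picture viewer there is one more tool, called after ">>>" as name(argument=value, ...), one argument or row to a line, values as JSON. servo_tool: Moves the arm, as the interface text tells. Its arguments: {"type":"object","properties":{"motion":{"type":"array"},"newtons":{"type":"number"}},"required":["motion"]}

```bash
mkdir -p pics; cat > h.py <<'E'
import numpy as np, cv2
from cell import manip
def cam(n):
    c=manip.camera(n); f=240/np.tan(np.radians(c["vfov"])/2); c["K"]=np.array([[f,0,c["cx"]],[0,f,c["cy"]],[0,0,1]]); return c
def rays(c,uv):
    uv=np.asarray(uv,float).reshape(-1,2); d=(uv-[c["cx"],c["cy"]])/c["K"][0,0]
    s=d.copy()
    for _ in range(20): s=d/(1+c["k1"]*(s**2).sum(1,keepdims=True))
    return np.c_[s,np.ones(len(s))]
def cloud(c):
    v,u=np.mgrid[:480,:640]; r=rays(c,np.c_[u.ravel(),v.ravel()])*c["range_z"].reshape(-1,1)
    T=c["cam_to_world"]; return (r@T[:3,:3].T+T[:3,3]).reshape(480,640,3)
def plane(c,uv,z):
    T=c["cam_to_world"]; r=rays(c,uv)@T[:3,:3].T; return T[:3,3]+r*((z-T[2,3])/r[:,2:])
E
python3 - <<'E'
from h import *
s=manip.read_state(); print(s)
for n in("top","side"):
    c=cam(n); cv2.imwrite(f"pics/{n}0.png",c["frame"][...,::-1]); np.savez(f"{n}0.npz",**c)
    print(n,c["vfov"],c["k1"],c["cam_to_world"].round(3).tolist(),(c["range_z"]>0).mean())
E
```

```text
{'clock': 0.0, 'joints': array([ 1.16539664e+00,  3.00467244e-01,  1.52158837e+00, -4.71098805e-06,
        1.32067926e+00, -6.65873043e-02]), 'qd': array([ 0.00010998, -0.00022147, -0.00227008, -0.00118078,  0.00014236,
       -0.00031765]), 'effort': array([-3.48988069e-03, -5.31794751e+01, -3.52736771e+01,  7.06623774e-02,
        2.43997585e-02, -8.42062036e-05]), 'eef_pos': array([182.69629438, 518.49340208, 204.88535686]), 'eef_rot': array([-3.14045266e+00, -7.14485153e-05,  2.80278140e+00]), 'wrist_force': array([ 0.15077086, -0.84873353, -0.06267442]), 'moment': array([-0.01058609, -0.02110692,  0.03518601]), 'finger_force': 0.0, 'finger_gap': 94.51424253567505}
top 49.089080959814005 0.05002334360313291 [[0.028, -0.996, 0.083, 482.029], [-0.999, -0.03, -0.024, -93.455], [0.027, -0.082, -0.996, 910.672], [0.0, 0.0, 0.0, 1.0]] 0.9961263020833333
side 54.21800027192114 -0.04170190833160058 [[-0.066, -0.624, 0.778, -113.853], [-0.998, 0.051, -0.044, -73.53], [-0.012, -0.78, -0.626, 589.668], [0.0, 0.0, 0.0, 1.0]] 0.9959993489583333
```

View pics/top0.png

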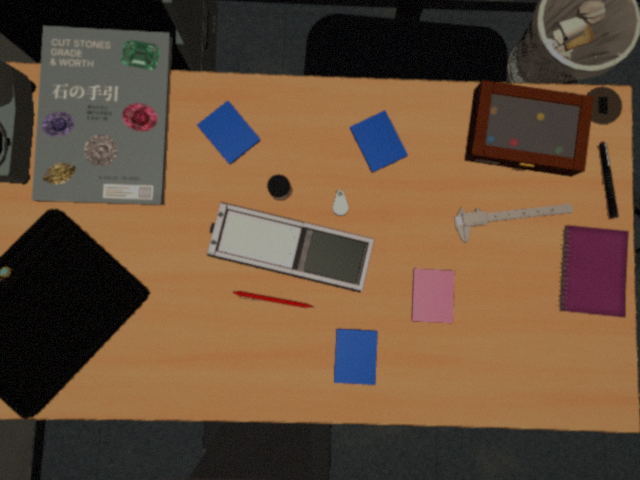

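View pics/side0.png

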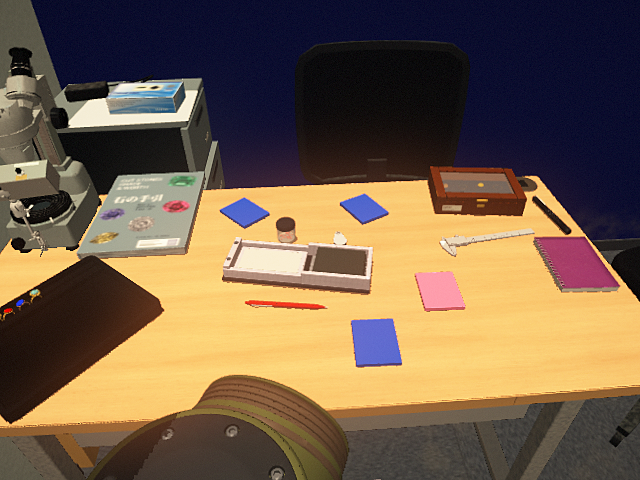

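The top view shows the station from (212,228) to (370,265), with the stack's dark top slab at about (337,256) and the diffuser at (258,238). The stop is at the left end (216,228), the jar at (279,187), the loupe at (341,203) and the pen at (272,299).

```bash
python3 - <<'E'
from h import *
for n,roi in(("top",(200,195,185,105)),("side",(215,235,165,62))):
    c=dict(np.load(f"{n}0.npz")); P=cloud(c); x,y,w,h=roi
    m=np.zeros((480,640),bool); m[y:y+h,x:x+w]=1
    hsv=cv2.cvtColor(c["frame"],cv2.COLOR_RGB2HSV)
    print(n,"desk z",np.median(P[...,2][m&(P[...,2]<8)]))
    dark=((hsv[...,2]<95)&m).astype(np.uint8); dark=cv2.morphologyEx(dark,cv2.MORPH_OPEN,np.ones((5,5)))
    wh=((hsv[...,1]<70)&(hsv[...,2]>110)&m).astype(np.uint8); 
    for nm,mk,z in(("dark",dark,34),("white",wh,24)):
        for k in sorted(cv2.findContours(mk,0,2)[0],key=cv2.contourArea)[-2:]:
            if cv2.contourArea(k)<200: continue
            W=plane(c,k[:,0,:],z); r=cv2.minAreaRect(W[:,:2].astype(np.float32))
            f=np.zeros((480,640),np.uint8); cv2.drawContours(f,[k],-1,1,-1); f=cv2.erode(f,np.ones((5,5)))>0
            print(nm,"area",cv2.contourArea(k),r,"depth z med",np.median(P[f][:,2]),P[f].mean(0), cv2.boundingRect(k))
    s=m&(P[...,2]>17)&(P[...,2]<45)
    k=max(cv2.findContours(cv2.morphologyEx(s.astype(np.uint8),cv2.MORPH_OPEN,np.ones((3,3))),0,2)[0],key=cv2.contourArea)
    f=np.zeros((480,640),np.uint8); cv2.drawContours(f,[k],-1,1,-1)
    q=P[(f>0)&s]; r=cv2.minAreaRect(q[:,:2].astype(np.float32)); print("station",r,cv2.boxPoints(r).tolist())
E
```

```text
top desk z 0.5614740004739929
dark area 218.5 ((539.039794921875, -83.00749969482422), (10.99351692199707, 70.11943817138672), 78.28985595703125) depth z med 9.344106032622847 [539.50558509 -82.29964017   9.19789645] (293, 228, 14, 41)
dark area 2394.5 ((526.9496459960938, -141.54913330078125), (97.63542938232422, 72.30551147460938), 78.11356353759766) depth z med 34.4360927296641 [ 526.4586706  -141.61904775   40.42370854] (304, 230, 64, 54)
white area 225.0 ((616.0494384765625, -148.73143005371094), (32.7177734375, 23.89107894897461), 1.4960345029830933) depth z med 12.731044104142143 [ 614.99041971 -148.68554584   26.44533554] (333, 195, 15, 20)
white area 8026.0 ((542.8648071289062, -67.35295104980469), (267.90863037109375, 90.09158325195312), 78.17671966552734) depth z med 22.412791519944676 [540.93798517 -73.16586561  30.42805927] (208, 203, 166, 88)
station ((542.5657958984375, -63.85209655761719), (274.39715576171875, 89.12086486816406), 78.18087768554688) [[470.84869384765625, -189.01495361328125], [558.0801391601562, -207.2689208984375], [614.2828979492188, 61.310760498046875], [527.0514526367188, 79.56472778320312]]
side desk z 0.545447061969071
white area 2229.5 ((567.5242919921875, -70.01394653320312), (270.0918273925781, 123.94381713867188), 80.98397064208984) depth z med 20.47369120330393 [553.38415637 -20.07078961  22.08116142] (223, 235, 150, 45)
station ((544.9271240234375, -63.44190979003906), (274.4244689941406, 93.17059326171875), 78.00175476074219) [[470.8356018066406, -187.9723663330078], [561.9707641601562, -207.34083557128906], [619.0186767578125, 61.08854675292969], [527.8834838867188, 80.45701599121094]]
```

>>> servo_tool(
  motion=[
    [[0.02, -0.04, 0, 0, 0, 0, 0.5], [0.06, -0.12, 0, 0, 0, 0, 1], [0.1, -0.2, 0, 0, 0, 0, 1], [0.14, -0.28, 0, 0, 0, 0, 1], [0.18, -0.36, 0, 0, 0, 0, 1], [0.22, -0.44, 0, 0, 0, 0.01, 1], [0.26, -0.52, 0, 0, 0, 0.02, 1], [0.3, -0.6, 0, 0, 0, 0.03, 1], [0.33, -0.66, 0, 0, 0, 0.04, 1], [0.34, -0.68, 0, 0, 0, 0.0423, 1]],
  ],
  newtons=5,
)

```text
clock: 1.1
eef_pos: [353.6, 176.4, 205.4]
eef_rot: [-3.141, 0.0, 2.934]
wrist_force: [0.2, -0.0, -0.2]
finger_gap: 17.4
finger_force: 0.0
```

>>> servo_tool(
  motion=[
    [[0.02, -0.04, 0, 0, 0, 0, 1], [0.06, -0.12, 0, 0, 0, 0, 1], [0.1, -0.2, -0.02, 0, 0, 0, 1], [0.14, -0.28, -0.05, 0, 0, 0, 1], [0.18, -0.36, -0.08, 0, 0, 0, 1], [0.22, -0.44, -0.1, 0, 0, 0, 1], [0.26, -0.52, -0.12, 0, 0, 0, 1], [0.3, -0.6, -0.13, 0, 0, 0, 1], [0.33, -0.66, -0.14, 0, 0, 0, 1], [0.342, -0.67, -0.14, 0, 0, 0, 1]],
  ],
)

```text
clock: 2.1
eef_pos: [524.0, -158.9, 134.1]
eef_rot: [-3.142, -0.002, 2.933]
wrist_force: [1.2, -0.0, -0.4]
finger_gap: 0.4
finger_force: 0.0
```

```bash
python3 - <<'E'
from h import *
s=manip.read_state(); print(s["clock"],s["eef_pos"],s["eef_rot"],s["wrist_force"],s["finger_gap"])
c=cam("wrist"); cv2.imwrite("pics/w1.png",c["frame"][...,::-1]); np.savez("w1.npz",**c); print(c["cam_to_world"].round(3).tolist(),c["vfov"])
E
```

```text
2.1 [ 523.9854036  -158.94752346  134.11590975] [-3.14156740e+00 -1.68629120e-03  2.93292857e+00] [ 1.15045839 -0.01206842 -0.41877714] 0.3571883794937326
[[0.208, 0.947, 0.244, 454.414], [0.978, -0.201, -0.051, -144.716], [0.001, 0.249, -0.968, 314.456], [0.0, 0.0, 0.0, 1.0]] 71.85697741348687
```

View pics/w1.png

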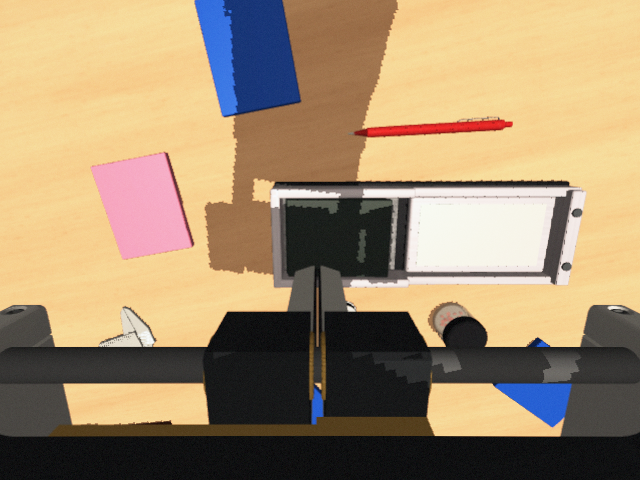

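The wrist view shows the dark slab at about (285–393, 198–277), the diffuser from (408,195) to (550,270) and the closed fingertips at (318,268). Next I measure heights and edges from this nearer view.

```bash
python3 - <<'E'
from h import *
c=dict(np.load("w1.npz")); P=cloud(c); Z=P[...,2]
for nm,(u0,u1,v0,v1) in dict(slab=(300,345,205,240),slabR=(370,388,205,265),panelL=(415,430,200,265),panel=(440,530,205,260),panelR=(530,542,205,260)).items():
    print(nm,P[v0:v1,u0:u1].reshape(-1,3).mean(0).round(1),np.median(Z[v0:v1,u0:u1]).round(2))
U=np.array([np.cos(np.radians(78.15)),np.sin(np.radians(78.15))]); V=np.array([-U[1],U[0]])
# gray profile along the mid row, and along a column, mapped to station axes about nominal origin
O=np.array([543.5,-64.5]); g=cv2.cvtColor(c["frame"],cv2.COLOR_RGB2GRAY).astype(int)
for row in(215,):
    W=plane(c,[(u,row) for u in range(268,590)],34); s=(W[:,:2]-O)@U
    print([(u,int(s[i]),int(g[row,u]),int(Z[row,u])) for i,u in enumerate(range(268,590)) if u<290 or 382<u<412 or u>545 and u%2])
for col in(340,480):
    W=plane(c,[(col,v) for v in range(178,292)],34); s=(W[:,:2]-O)@V
    print([(v,round(s[i],1),int(g[v,col]),int(Z[v,col])) for i,v in enumerate(range(178,292)) if v<206 or v>262])
E
```

```text
slab [ 512.3 -152.4   36.3] 35.05
slabR [ 533.3 -106.8   36.4] 35.08
panelL [543.4 -65.8  21.9] 21.06
panel [555.2 -10.3  21.9] 21.13
panelR [564.6  34.5  22.5] 21.15
[(268, -138, 118, 0), (269, -137, 123, 0), (270, -137, 116, 1), (271, -136, 113, 36), (272, -135, 130, 36), (273, -134, 136, 37), (274, -133, 137, 37), (275, -132, 136, 37), (276, -131, 136, 36), (277, -131, 139, 37), (278, -130, 136, 38), (279, -129, 113, 35), (280, -128, 85, 37), (281, -127, 71, 31), (282, -126, 72, 22), (283, -125, 79, 14), (284, -125, 82, 10), (285, -124, 61, 11), (286, -123, 26, 26), (287, -122, 25, 33), (288, -121, 23, 33), (289, -120, 30, 34), (383, -39, 27, 33), (384, -39, 31, 35), (385, -38, 25, 34), (386, -37, 33, 35), (387, -36, 31, 34), (388, -35, 29, 35), (389, -34, 27, 36), (390, -33, 24, 35), (391, -33, 55, 34), (392, -32, 120, 10), (393, -31, 158, 12), (394, -30, 151, 10), (395, -29, 151, 10), (396, -28, 155, 10), (397, -27, 109, 11), (398, -27, 48, 11), (399, -26, 44, 10), (400, -25, 45, 9), (401, -24, 44, 10), (402, -23, 46, 10), (403, -22, 43, 10), (404, -21, 48, 10), (405, -21, 34, 9
[... 3752 characters left out ...]
, 201, 21), (272, np.float64(-34.2), 83, 16), (273, np.float64(-35.1), 91, 20), (274, np.float64(-36.1), 90, 22), (275, np.float64(-37.0), 88, 25), (276, np.float64(-38.0), 141, 27), (277, np.float64(-39.0), 223, 30), (278, np.float64(-39.9), 235, 29), (279, np.float64(-40.9), 236, 29), (280, np.float64(-41.8), 236, 30), (281, np.float64(-42.8), 236, 28), (282, np.float64(-43.8), 237, 30), (283, np.float64(-44.8), 234, 30), (284, np.float64(-45.7), 209, 29), (285, np.float64(-46.7), 212, 1), (286, np.float64(-47.7), 213, 1), (287, np.float64(-48.6), 212, 1), (288, np.float64(-49.6), 214, 1), (289, np.float64(-50.6), 215, 0), (290, np.float64(-51.6), 216, 0), (291, np.float64(-52.6), 212, 0)]
```

The depth difference between slab top and panel is 14 mm, so the panel sits about 6 mm low. The slab centre is at station x ≈ -78. I'll press well behind the slab's centre so it stays flat as long as possible.

>>> servo_tool(
  motion=[
    [[-0.001, -0.006, -0.02, 0, 0, 0, 1], [-0.002, -0.012, -0.07, 0, 0, 0, 1], [-0.003, -0.018, -0.12, 0, 0, 0, 1], [-0.003, -0.018, -0.15, 0, 0, 0, 1], [-0.003, -0.018, -0.17, 0, 0, 0, 1], [-0.003, -0.018, -0.18, 0, 0, 0, 1], [-0.003, -0.018, -0.182, 0, 0, 0, 1], [-0.003, -0.018, -0.184, 0, 0, 0, 1], [-0.003, -0.018, -0.184, 0, 0, 0, 1]],
  ],
)

```text
clock: 3.05
eef_pos: [522.6, -165.3, 44.0]
eef_rot: [-3.141, 0.001, 2.936]
wrist_force: [-0.1, -0.1, -0.3]
finger_gap: 0.7
finger_force: 0.0
```

>>> servo_tool(
  motion=[
    [[0, 0, -0.003, 0, 0, 0, 1], [0, 0, -0.006, 0, 0, 0, 1], [0, 0, -0.009, 0, 0, 0, 1], [0, 0, -0.011, 0, 0, 0, 1], [0, 0, -0.013, 0, 0, 0, 1], [0, 0, -0.014, 0, 0, 0, 1], [0, 0, -0.015, 0, 0, 0, 1], [0, 0, -0.016, 0, 0, 0, 1]],
  ],
)

```text
clock: 3.85
eef_pos: [522.3, -165.3, 35.4]
eef_rot: [-3.142, 0.0, 2.936]
wrist_force: [-0.3, -0.0, 0.4]
finger_gap: 0.6
finger_force: 0.0
```

>>> servo_tool(
  motion=[
    [[0, 0, -0.0007, 0, 0, 0, 1], [0, 0, -0.0014, 0, 0, 0, 1], [0, 0, -0.002, 0, 0, 0, 1], [0, 0, -0.002, 0, 0, 0, 1]],
  ],
)

```text
clock: 4.25
eef_pos: [522.3, -165.3, 34.4]
eef_rot: [3.142, -0.0, 2.936]
wrist_force: [-0.1, 0.3, 0.8]
finger_gap: 0.7
finger_force: 0.0
```

>>> servo_tool(
  motion=[
    [[0, 0, -0.0005, 0, 0, 0, 1], [0, 0, -0.001, 0, 0, 0, 1], [0, 0, -0.001, 0, 0, 0, 1]],
  ],
)

```text
clock: 4.55
eef_pos: [522.4, -165.3, 34.3]
eef_rot: [-3.142, 0.0, 2.936]
wrist_force: [-2.3, 0.7, 6.0]
finger_gap: 0.4
finger_force: 2.5
```

>>> servo_tool(
  motion=[
    [[0, 0, -0.0005, 0, 0, 0, 1], [0, 0, -0.001, 0, 0, 0, 1], [0, 0, -0.001, 0, 0, 0, 1]],
  ],
)

```text
clock: 4.85
eef_pos: [522.5, -165.3, 34.3]
eef_rot: [-3.141, 0.001, 2.936]
wrist_force: [-4.1, 2.1, 10.3]
finger_gap: 0.3
finger_force: 5.1
```

>>> servo_tool(
  motion=[
    [[0.0004, 0.002, 0.0004, 0, 0, 0, 1], [0.0012, 0.0059, 0.0004, 0, 0, 0, 1], [0.0025, 0.0117, 0.0004, 0, 0, 0, 1], [0.0037, 0.0176, 0.0004, 0, 0, 0, 1], [0.0049, 0.0235, 0.0004, 0, 0, 0, 1], [0.0062, 0.0294, 0.0004, 0, 0, 0, 1], [0.0074, 0.0352, 0.0004, 0, 0, 0, 1], [0.0082, 0.0391, 0.0004, 0, 0, 0, 1]],
  ],
)

```text
clock: 5.65
eef_pos: [527.0, -146.0, 34.3]
eef_rot: [-3.141, 0.002, 2.936]
wrist_force: [-0.9, -2.6, 6.4]
finger_gap: 0.6
finger_force: 2.9
```

```bash
cat > look.py <<'E'
from h import *
import sys
U=np.array([np.cos(np.radians(78.15)),np.sin(np.radians(78.15))]); V=np.array([-U[1],U[0]]); O=np.array([543.5,-64.5])
s=manip.read_state(); print("t",s["clock"],"tcp s,v",((s["eef_pos"][:2]-O)@U).round(1),((s["eef_pos"][:2]-O)@V).round(1),s["eef_pos"][2].round(2),"F",s["wrist_force"].round(1), "F.u",(s["wrist_force"][:2]@U).round(1))
c=cam("wrist"); cv2.imwrite(f"pics/{sys.argv[1]}.png",c["frame"][...,::-1]); P=cloud(c)
# profile along station line v=+22 (robot's side), heights by depth
g=cv2.cvtColor(c["frame"],cv2.COLOR_RGB2GRAY)
S=(P[...,:2]-O)@U; W=(P[...,:2]-O)@V
for lo,hi in((14,28),):
    print([(x,len(q),np.median(P[...,2][q]).round(1),int(np.median(g[q]))) for x in range(-128,124,4) for q in [(S>=x)&(S<x+4)&(W>lo)&(W<hi)&(P[...,2]<45)] if q.sum()>5])
E
python3 look.py w2
```

```text
t 5.65 tcp s,v -83.2 -0.5 34.3 F [-0.9 -2.6  6.4] F.u -2.8
[(-128, 480, np.float64(26.2), 32), (-124, 480, np.float64(27.0), 28), (-120, 480, np.float64(27.0), 29), (-116, 480, np.float64(27.1), 29), (-112, 480, np.float64(27.0), 28), (-108, 480, np.float64(27.0), 28), (-104, 480, np.float64(34.9), 27), (-100, 480, np.float64(35.1), 29), (-96, 480, np.float64(35.0), 28), (-92, 480, np.float64(35.1), 28), (-88, 480, np.float64(35.0), 28), (-84, 480, np.float64(35.1), 28), (-80, 480, np.float64(35.0), 28), (-76, 480, np.float64(35.1), 29), (-72, 480, np.float64(35.0), 28), (-68, 480, np.float64(35.1), 30), (-64, 480, np.float64(35.1), 29), (-60, 480, np.float64(35.1), 28), (-56, 480, np.float64(35.1), 28), (-52, 480, np.float64(35.1), 28), (-48, 480, np.float64(35.0), 28), (-44, 480, np.float64(35.1), 28), (-40, 480, np.float64(35.1), 30), (-36, 480, np.float64(35.1), 30), (-32, 480, np.float64(35.0), 28), (-28, 480, np.float64(35.1), 28), (-24, 480, np.float64(35.1), 28), (-20, 480, np.float64(35.1), 27), (-16, 480, np.float64(34.8), 29), (-8, 480, np.float64(20.9), 185), (-4, 480, np
[... 273 characters left out ...]
at64(21.0), 245), (32, 480, np.float64(21.1), 244), (36, 480, np.float64(20.9), 244), (40, 480, np.float64(21.1), 244), (44, 480, np.float64(21.1), 244), (48, 480, np.float64(21.0), 244), (52, 480, np.float64(21.1), 244), (56, 480, np.float64(21.0), 244), (60, 480, np.float64(21.1), 244), (64, 480, np.float64(21.1), 244), (68, 480, np.float64(21.1), 243), (72, 480, np.float64(20.9), 243), (76, 480, np.float64(21.1), 243), (80, 480, np.float64(21.1), 243), (84, 480, np.float64(21.0), 243), (88, 480, np.float64(21.1), 243), (92, 480, np.float64(21.1), 243), (96, 480, np.float64(21.2), 243), (100, 480, np.float64(21.2), 243), (104, 480, np.float64(21.0), 242), (108, 480, np.float64(20.9), 234)]
```

View pics/w2.png

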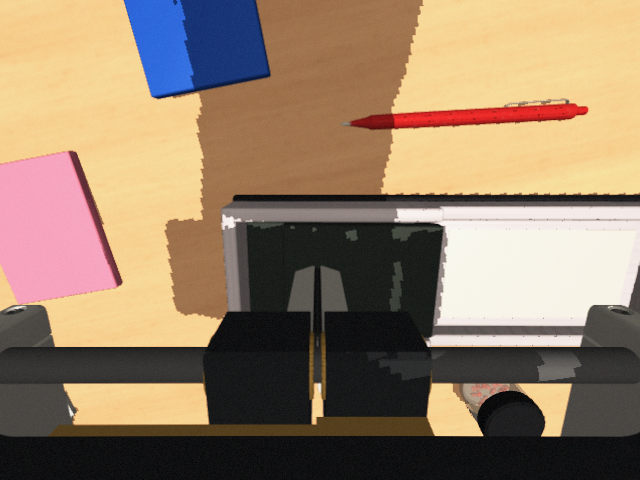

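The slab moved 20 mm with the pads, stays level (top 35.1 throughout), its leading edge is at column 440, and the middle slab stayed in place. I continue.

>>> servo_tool(
  motion=[
    [[0.0006, 0.003, 0, 0, 0, 0, 1], [0.0016, 0.0078, 0, 0, 0, 0, 1], [0.0033, 0.0157, 0, 0, 0, 0, 1], [0.0049, 0.0235, 0, 0, 0, 0, 1], [0.0066, 0.0313, 0, 0, 0, 0, 1], [0.0082, 0.0391, 0, 0, 0, 0, 1], [0.0099, 0.047, 0, 0, 0, 0, 1], [0.0115, 0.0548, 0, 0, 0, 0, 1], [0.0131, 0.0626, 0, 0, 0, 0, 1], [0.0144, 0.0685, 0, 0, 0, 0, 1]],
  ],
)

```text
clock: 6.7
eef_pos: [534.1, -111.7, 34.3]
eef_rot: [-3.141, 0.002, 2.936]
wrist_force: [-0.9, -2.0, 5.0]
finger_gap: 0.1
finger_force: 2.9
```

```bash
sed -i 's/if q.sum()>5\]/if q.sum()>5][::2]/; s/len(q),//' look.py; python3 look.py w3
```

```text
t 6.7 tcp s,v -48.1 -0.5 34.28 F [-0.9 -2.   5. ] F.u -2.1
[(-128, np.float64(26.7), 46), (-120, np.float64(27.1), 29), (-112, np.float64(27.1), 29), (-104, np.float64(27.0), 29), (-96, np.float64(27.0), 30), (-88, np.float64(27.0), 30), (-80, np.float64(27.1), 30), (-72, np.float64(27.1), 29), (-64, np.float64(34.9), 30), (-56, np.float64(35.0), 30), (-48, np.float64(35.1), 30), (-40, np.float64(35.0), 30), (-32, np.float64(35.0), 31), (-24, np.float64(35.0), 29), (-16, np.float64(35.0), 30), (-8, np.float64(35.0), 31), (0, np.float64(35.1), 32), (8, np.float64(35.1), 29), (16, np.float64(35.0), 29), (24, np.float64(21.2), 153), (32, np.float64(21.0), 249), (40, np.float64(21.0), 249), (48, np.float64(21.0), 248), (56, np.float64(21.0), 248), (64, np.float64(21.1), 248), (72, np.float64(21.1), 247), (80, np.float64(21.0), 247), (88, np.float64(21.1), 247), (96, np.float64(21.0), 247), (104, np.float64(21.0), 246), (112, np.float64(25.1), 77), (120, np.float64(38.3), 128)]
```

>>> servo_tool(
  motion=[
    [[0.0004, 0.002, -0.0002, 0, 0, 0, 1], [0.0012, 0.0059, -0.0002, 0, 0, 0, 1], [0.002, 0.0098, -0.0002, 0, 0, 0, 1], [0.0029, 0.0137, -0.0002, 0, 0, 0, 1], [0.0037, 0.0176, -0.0002, 0, 0, 0, 1], [0.0045, 0.0215, -0.0002, 0, 0, 0, 1], [0.0053, 0.0254, -0.0002, 0, 0, 0, 1], [0.0057, 0.0274, -0.0002, 0, 0, 0, 1]],
  ],
)

```text
clock: 7.55
eef_pos: [537.0, -98.0, 34.2]
eef_rot: [-3.141, 0.002, 2.936]
wrist_force: [-0.7, -2.0, 6.1]
finger_gap: 0.6
finger_force: 2.8
```

>>> servo_tool(
  motion=[
    [[0.0004, 0.002, 0, 0, 0, 0, 1], [0.0008, 0.0039, 0, 0, 0, 0, 1], [0.0016, 0.0078, 0, 0, 0, 0, 1], [0.002, 0.0098, 0, 0, 0, 0, 1]],
  ],
)

```text
clock: 7.95
eef_pos: [537.7, -92.9, 33.8]
eef_rot: [-3.141, 0.001, 2.936]
wrist_force: [0.3, -2.0, 5.4]
finger_gap: 0.3
finger_force: 2.5
```

```bash
python3 look.py w4
```

```text
t 7.95 tcp s,v -29.0 -0.2 33.83 F [ 0.3 -2.   5.4] F.u -1.9
[(-128, np.float64(26.6), 53), (-120, np.float64(27.0), 30), (-112, np.float64(26.9), 30), (-104, np.float64(27.0), 30), (-96, np.float64(27.0), 30), (-88, np.float64(27.1), 31), (-80, np.float64(27.0), 31), (-72, np.float64(27.0), 31), (-64, np.float64(27.0), 31), (-56, np.float64(27.1), 31), (-48, np.float64(35.8), 31), (-40, np.float64(35.3), 31), (-32, np.float64(34.5), 31), (-24, np.float64(33.8), 31), (-16, np.float64(33.2), 31), (-8, np.float64(32.5), 31), (0, np.float64(31.9), 30), (8, np.float64(31.2), 32), (16, np.float64(30.5), 32), (24, np.float64(30.0), 30), (32, np.float64(29.2), 30), (40, np.float64(27.5), 126), (48, np.float64(21.0), 250), (56, np.float64(21.1), 250), (64, np.float64(20.9), 250), (72, np.float64(21.0), 250), (80, np.float64(21.0), 249), (88, np.float64(21.1), 249), (96, np.float64(20.9), 249), (104, np.float64(21.0), 249), (112, np.float64(22.2), 82), (120, np.float64(38.1), 111)]
```

The slab now bridges with a tilt of about 4.5° and its leading edge is on the panel at x≈41. Its tail still rests on the stack edge. I keep on dragging.

>>> servo_tool(
  motion=[
    [[0.0004, 0.002, -0.0002, 0, 0, 0, 1], [0.0012, 0.0059, -0.0004, 0, 0, 0, 1], [0.002, 0.0098, -0.0005, 0, 0, 0, 1], [0.0029, 0.0137, -0.0006, 0, 0, 0, 1], [0.0037, 0.0176, -0.0007, 0, 0, 0, 1], [0.0045, 0.0215, -0.0008, 0, 0, 0, 1], [0.0049, 0.0235, -0.0008, 0, 0, 0, 1]],
  ],
)

```text
clock: 8.7
eef_pos: [539.9, -80.9, 33.1]
eef_rot: [3.142, -0.0, 2.936]
wrist_force: [-0.8, -0.7, 3.4]
finger_gap: 0.7
finger_force: 1.6
```

>>> servo_tool(
  motion=[
    [[0.0004, 0.002, -0.0004, 0, 0, 0, 1], [0.0012, 0.0059, -0.0005, 0, 0, 0, 1], [0.002, 0.0098, -0.0006, 0, 0, 0, 1], [0.0025, 0.0117, -0.0006, 0, 0, 0, 1]],
  ],
)

```text
clock: 9.1
eef_pos: [540.9, -74.9, 32.4]
eef_rot: [3.141, -0.001, 2.936]
wrist_force: [0.2, 0.3, 0.8]
finger_gap: 0.6
finger_force: 0.0
```

```bash
python3 look.py w5
```

```text
t 9.1 tcp s,v -10.7 0.4 32.44 F [0.2 0.3 0.8] F.u 0.4
[(-128, np.float64(26.7), 71), (-120, np.float64(27.0), 61), (-112, np.float64(27.0), 59), (-104, np.float64(26.9), 31), (-96, np.float64(26.9), 31), (-88, np.float64(27.0), 31), (-80, np.float64(27.0), 31), (-72, np.float64(27.0), 32), (-64, np.float64(27.1), 33), (-56, np.float64(27.0), 32), (-48, np.float64(27.0), 33), (-40, np.float64(26.9), 32), (-32, np.float64(28.7), 33), (-24, np.float64(28.8), 32), (-16, np.float64(28.6), 32), (-8, np.float64(28.8), 32), (0, np.float64(28.8), 32), (8, np.float64(28.8), 32), (16, np.float64(28.6), 32), (24, np.float64(28.7), 33), (32, np.float64(28.9), 33), (40, np.float64(28.8), 31), (48, np.float64(28.7), 31), (56, np.float64(21.1), 162), (64, np.float64(21.0), 164), (72, np.float64(20.9), 251), (80, np.float64(21.0), 251), (88, np.float64(21.0), 251), (96, np.float64(20.9), 251), (104, np.float64(21.0), 250), (112, np.float64(21.0), 225), (120, np.float64(38.3), 117)]
```

The slab dropped off the stack and lies flat on the panel (top 28.8, from x -33 to +57), with the pads now clear. I re-touch ahead of its centre so the overhanging tail isn't pressed.

>>> servo_tool(
  motion=[
    [[0.001, 0.005, 0.006, 0, 0, 0, 1], [0.004, 0.02, 0.006, 0, 0, 0, 1], [0.0085, 0.04, 0.006, 0, 0, 0, 1], [0.0125, 0.06, 0.006, 0, 0, 0, 1], [0.0135, 0.0646, 0.003, 0, 0, 0, 1], [0.0135, 0.0646, 0, 0, 0, 0, 1], [0.0135, 0.0646, -0.003, 0, 0, 0, 1], [0.0135, 0.0646, -0.005, 0, 0, 0, 1], [0.0135, 0.0646, -0.006, 0, 0, 0, 1], [0.0135, 0.0646, -0.006, 0, 0, 0, 1]],
  ],
)

```text
clock: 10.15
eef_pos: [547.8, -43.2, 29.8]
eef_rot: [-3.142, -0.0, 2.935]
wrist_force: [0.6, -0.0, -0.2]
finger_gap: 0.5
finger_force: 0.0
```

>>> servo_tool(
  motion=[
    [[0, 0, -0.0007, 0, 0, 0, 1], [0, 0, -0.0014, 0, 0, 0, 1], [0, 0, -0.0021, 0, 0, 0, 1], [0, 0, -0.0026, 0, 0, 0, 1], [0, 0, -0.0026, 0, 0, 0, 1]],
  ],
)

```text
clock: 10.65
eef_pos: [547.9, -42.9, 28.5]
eef_rot: [3.142, -0.0, 2.936]
wrist_force: [-0.6, -0.0, -0.4]
finger_gap: 0.4
finger_force: 0.0
```

>>> servo_tool(
  motion=[
    [[0, 0, -0.0006, 0, 0, 0, 1], [0, 0, -0.0012, 0, 0, 0, 1], [0, 0, -0.0016, 0, 0, 0, 1], [0, 0, -0.0016, 0, 0, 0, 1]],
  ],
)

```text
clock: 11.05
eef_pos: [547.9, -43.0, 28.0]
eef_rot: [3.142, 0.0, 2.936]
wrist_force: [-1.2, 0.2, 4.6]
finger_gap: 0.5
finger_force: 2.3
```

>>> servo_tool(
  motion=[
    [[0, 0, -0.0004, 0, 0, 0, 1], [0, 0, -0.0006, 0, 0, 0, 1], [0, 0, -0.0006, 0, 0, 0, 1]],
  ],
)

```text
clock: 11.35
eef_pos: [548.0, -43.0, 28.0]
eef_rot: [3.142, 0.0, 2.936]
wrist_force: [-3.2, 0.4, 8.7]
finger_gap: 0.2
finger_force: 4.3
```

>>> servo_tool(
  motion=[
    [[0.0004, 0.002, 0, 0, 0, 0, 1], [0.0012, 0.0059, 0, 0, 0, 0, 1], [0.0029, 0.0137, 0, 0, 0, 0, 1], [0.0045, 0.0215, 0, 0, 0, 0, 1], [0.0062, 0.0294, 0, 0, 0, 0, 1], [0.0078, 0.0372, 0, 0, 0, 0, 1], [0.0095, 0.045, 0, 0, 0, 0, 1], [0.0111, 0.0528, 0, 0, 0, 0, 1], [0.0127, 0.0607, 0, 0, 0, 0, 1], [0.0136, 0.0646, 0, 0, 0, 0, 1]],
  ],
)

```text
clock: 12.35
eef_pos: [555.2, -10.7, 28.0]
eef_rot: [-3.141, 0.001, 2.936]
wrist_force: [-0.6, -2.8, 6.4]
finger_gap: 0.4
finger_force: 3.0
```

```bash
python3 look.py w6
```

```text
t 12.35 tcp s,v 55.0 -0.4 27.98 F [-0.6 -2.8  6.4] F.u -2.9
[(-128, np.float64(26.2), 70), (-120, np.float64(26.9), 63), (-112, np.float64(26.8), 63), (-104, np.float64(26.9), 63), (-96, np.float64(26.9), 64), (-88, np.float64(27.0), 65), (-80, np.float64(27.0), 65), (-72, np.float64(27.0), 66), (-64, np.float64(26.9), 66), (-56, np.float64(26.8), 66), (-48, np.float64(27.0), 67), (-40, np.float64(26.7), 33), (-32, np.float64(11.0), 103), (-24, np.float64(10.3), 31), (-16, np.float64(19.6), 129), (-8, np.float64(20.7), 165), (0, np.float64(28.6), 35), (8, np.float64(28.7), 35), (16, np.float64(28.7), 34), (24, np.float64(28.8), 34), (32, np.float64(28.7), 34), (40, np.float64(28.7), 34), (48, np.float64(28.8), 35), (56, np.float64(28.7), 34), (64, np.float64(28.7), 35), (72, np.float64(28.7), 34), (80, np.float64(28.7), 35), (88, np.float64(21.4), 172), (96, np.float64(20.9), 174), (104, np.float64(20.9), 173), (112, np.float64(20.7), 153), (120, np.float64(38.3), 78)]
```

>>> servo_tool(
  motion=[
    [[0.0004, 0.002, -0.0002, 0, 0, 0, 1], [0.0012, 0.0059, -0.0002, 0, 0, 0, 1], [0.0029, 0.0137, -0.0002, 0, 0, 0, 1], [0.0045, 0.0215, -0.0002, 0, 0, 0, 1], [0.0062, 0.0294, -0.0002, 0, 0, 0, 1], [0.0078, 0.0372, -0.0002, 0, 0, 0, 1], [0.009, 0.0431, -0.0002, 0, 0, 0, 1], [0.0098, 0.047, -0.0002, 0, 0, 0, 1], [0.0098, 0.047, -0.0002, 0, 0, 0, 1]],
  ],
)

```text
clock: 13.3
eef_pos: [560.2, 12.8, 28.0]
eef_rot: [3.142, 0.002, 2.936]
wrist_force: [-0.4, -0.8, 6.4]
finger_gap: 0.6
finger_force: 3.1
```

>>> servo_tool(
  motion=[
    [[0.0002, 0.001, 0, 0, 0, 0, 1], [0.0004, 0.002, 0, 0, 0, 0, 1], [0.0006, 0.003, 0, 0, 0, 0, 1], [0.0008, 0.004, 0, 0, 0, 0, 1], [0.001, 0.005, 0, 0, 0, 0, 1], [0.0012, 0.006, 0, 0, 0, 0, 1]],
  ],
)

```text
clock: 13.9
eef_pos: [560.8, 15.5, 28.0]
eef_rot: [-3.141, 0.002, 2.936]
wrist_force: [-1.3, -3.4, 6.7]
finger_gap: 0.1
finger_force: 3.3
```

```bash
python3 look.py w7
```

```text
t 13.9 tcp s,v 81.8 -0.5 27.97 F [-1.3 -3.4  6.7] F.u -3.6
[(-100, np.float64(26.6), 63), (-92, np.float64(26.8), 63), (-84, np.float64(26.8), 63), (-76, np.float64(26.9), 63), (-68, np.float64(26.9), 63), (-60, np.float64(26.9), 64), (-52, np.float64(26.9), 64), (-44, np.float64(27.0), 65), (-36, np.float64(17.8), 27), (-28, np.float64(11.0), 185), (-20, np.float64(10.0), 41), (-12, np.float64(20.7), 162), (-4, np.float64(20.9), 171), (4, np.float64(20.9), 172), (12, np.float64(20.8), 172), (20, np.float64(20.9), 173), (28, np.float64(28.7), 35), (36, np.float64(28.7), 34), (44, np.float64(28.8), 34), (52, np.float64(28.6), 34), (60, np.float64(28.6), 34), (68, np.float64(28.7), 34), (76, np.float64(28.7), 35), (84, np.float64(28.8), 34), (92, np.float64(28.7), 34), (100, np.float64(28.8), 35), (108, np.float64(28.6), 34), (116, np.float64(36.0), 110)]
```

>>> servo_tool(
  motion=[
    [[0.0002, 0.001, -0.0003, 0, 0, 0, 1], [0.0004, 0.002, -0.0004, 0, 0, 0, 1], [0.0006, 0.003, -0.0004, 0, 0, 0, 1], [0.0008, 0.004, -0.0004, 0, 0, 0, 1], [0.001, 0.005, -0.0004, 0, 0, 0, 1], [0.0012, 0.006, -0.0004, 0, 0, 0, 1]],
  ],
)

```text
clock: 14.55
eef_pos: [561.4, 18.2, 27.9]
eef_rot: [-3.141, 0.002, 2.936]
wrist_force: [-1.4, -4.6, 8.0]
finger_gap: 0.5
finger_force: 4.2
```

```bash
python3 look.py w8
```

```text
t 14.55 tcp s,v 84.6 -0.6 27.95 F [-1.4 -4.6  8. ] F.u -4.8
[(-100, np.float64(26.5), 63), (-92, np.float64(26.9), 63), (-84, np.float64(26.9), 63), (-76, np.float64(26.8), 63), (-68, np.float64(26.9), 63), (-60, np.float64(27.0), 63), (-52, np.float64(26.9), 64), (-44, np.float64(27.0), 64), (-36, np.float64(17.9), 25), (-28, np.float64(10.9), 184), (-20, np.float64(10.0), 42), (-12, np.float64(20.7), 162), (-4, np.float64(20.8), 172), (4, np.float64(20.8), 172), (12, np.float64(20.7), 172), (20, np.float64(20.8), 173), (28, np.float64(28.7), 35), (36, np.float64(28.7), 34), (44, np.float64(28.6), 34), (52, np.float64(28.7), 34), (60, np.float64(28.7), 35), (68, np.float64(28.7), 35), (76, np.float64(28.6), 34), (84, np.float64(28.8), 35), (92, np.float64(28.8), 35), (100, np.float64(28.6), 35), (108, np.float64(28.8), 35), (116, np.float64(36.5), 120)]
```

View pics/w8.png

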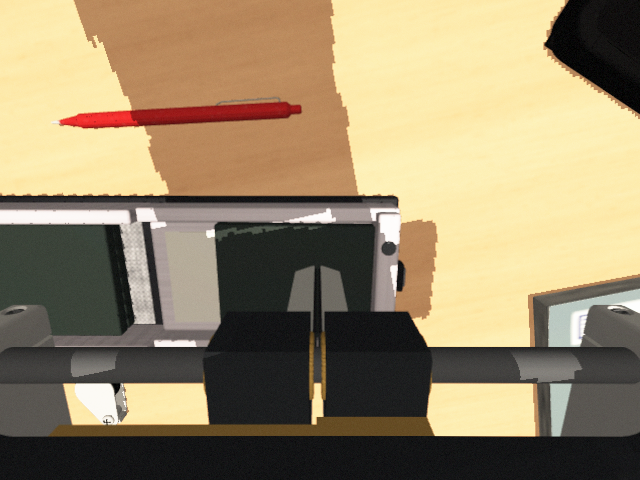

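The slab's front edge meets the stop at about column 374 and the pads now slip on it (force ratio 0.6), so it's home. I lift straight off and verify.

>>> servo_tool(
  motion=[
    [[0, 0, 0.001, 0, 0, 0, 1], [0, 0, 0.003, 0, 0, 0, 1], [0, 0, 0.006, 0, 0, 0, 1], [0, 0, 0.014, 0, 0, 0, 1], [0, 0, 0.04, 0, 0, 0, 1], [0, 0, 0.1, 0, 0, 0, 1], [0, 0, 0.15, 0, 0, 0, 1], [-0.04, -0.06, 0.18, 0, 0, 0, 1], [-0.06, -0.1, 0.2, 0, 0, 0, 1], [-0.06, -0.1, 0.2, 0, 0, 0, 1]],
  ],
)

```text
clock: 15.6
eef_pos: [530.8, -32.9, 129.6]
eef_rot: [3.142, 0.003, 2.934]
wrist_force: [-0.1, 0.3, 0.2]
finger_gap: 0.7
finger_force: 0.0
```

```bash
python3 look.py w9 | tr ')' '\n' | grep -A200 "F.u" | grep -E "t |(, \(|^\[)" | awk 'NR<2'; python3 - <<'E'
from h import *
f=cv2.imread("pics/w9.png"); c=cam("wrist"); P=cloud(c); g=cv2.cvtColor(c["frame"],cv2.COLOR_RGB2GRAY)
U=np.array([np.cos(np.radians(78.15)),np.sin(np.radians(78.15))]); V=np.array([-U[1],U[0]]); O=np.array([543.5,-64.5])
S=(P[...,:2]-O)@U; W=(P[...,:2]-O)@V
for x in list(range(20,36,2))+list(range(108,124)):
    print(x,[(np.median(P[...,2][q]).round(1),int(np.median(g[q]))) for w in(-25,0,25) for q in [(S>=x)&(S<x+1.5)&(abs(W-w)<6)] if q.any()])
E
```

```text
t 15.6 tcp s,v 28.4 19.0 129.62 F [-0.1  0.3  0.2] F.u 0.2
20 [(np.float64(20.9), 160), (np.float64(160.9), 99)]
22 [(np.float64(20.9), 159), (np.float64(160.2), 99)]
24 [(np.float64(21.0), 158), (np.float64(162.7), 98)]
26 [(np.float64(27.7), 32), (np.float64(175.8), 88)]
28 [(np.float64(28.9), 32), (np.float64(166.4), 25)]
30 [(np.float64(28.6), 31), (np.float64(175.3), 40)]
32 [(np.float64(28.6), 32), (np.float64(161.2), 98)]
34 [(np.float64(28.6), 31), (np.float64(160.8), 98)]
108 [(np.float64(28.4), 70), (np.float64(28.8), 76), (np.float64(28.7), 84)]
109 [(np.float64(28.6), 70), (np.float64(29.0), 77), (np.float64(29.1), 84)]
110 [(np.float64(29.0), 70), (np.float64(28.8), 76), (np.float64(28.9), 83)]
111 [(np.float64(28.9), 70), (np.float64(28.6), 77), (np.float64(28.2), 83)]
112 [(np.float64(28.8), 70), (np.float64(28.8), 76), (np.float64(28.4), 83)]
113 [(np.float64(28.8), 68), (np.float64(28.8), 76), (np.float64(28.8), 83)]
114 [(np.float64(28.9), 67), (np.float64(28.9), 73), (np.float64(28.9), 80)]
115 [(np.float64(28.9), 65), (np.float64(28.4), 64), (np.float64(28.8), 72)]
116 [(np.float64(32.3), 77), (np.float64(32.7), 80), (np.float64(31.5), 79)]
117 [(np.float64(36.1), 205), (np.float64(36.6), 208), (np.float64(36.3), 185)]
118 [(np.float64(37.2), 235), (np.float64(36.9), 246), (np.float64(37.1), 248)]
119 [(np.float64(37.6), 143), (np.float64(37.3), 247), (np.float64(37.7), 227)]
120 [(np.float64(38.3), 113), (np.float64(37.4), 247), (np.float64(38.0), 141)]
121 [(np.float64(38.2), 119), (np.float64(37.2), 247), (np.float64(38.1), 134)]
122 [(np.float64(38.3), 111), (np.float64(37.3), 245), (np.float64(38.1), 175)]
123 [(np.float64(38.3), 111), (np.float64(37.1), 244), (np.float64(38.0), 232)]
```

View pics/w9.png

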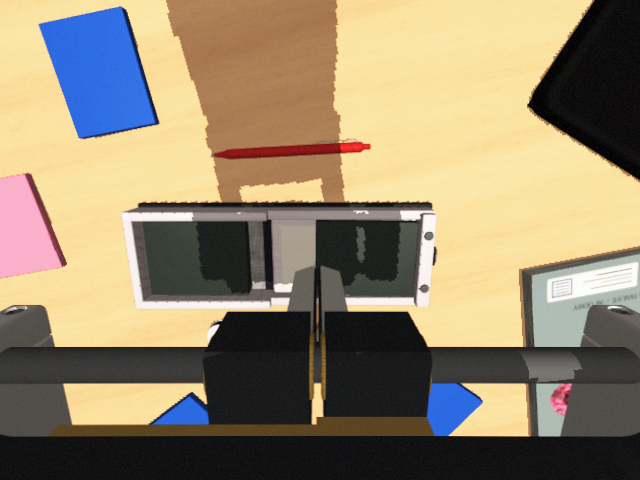

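The slab lies flat (28.8 mm throughout), spanning about 26.5 to 116.5 with no gap before the stop bar (column 418). The middle slab, pen and the rest are in place.

```bash
python3 -c "
from cell import manip
print(manip.sign_off())"
```

```text
the job is handed in; nothing more can be done
None
```

The job is handed in: the top slab lies flat on the light panel against the end stop, the arm is clear of it, and the last picture and depth readings show no gap at the stop and the lower slabs and pen in place (I did not re-check the jar and loupe, which the arm never touched). The drag took about 16 s of the 64 s allowed, and the highest pressing force I read was about 10 N. When the slab's tail left the stack edge it dropped the last few millimetres onto the panel on its own, after leaning about 4.5° while it bridged the gap.

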